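Hang the hooked dipper over its drip dish

TASK

First slide the round drip dish along the table (do not lift it) until it lies under the rail, centred below the gap between the two hanging utensils. Then hang the steel dipper ladle by its hook on the rail, in the middle of that gap and over the dish: let its off-centre weight down slowly, tipping it under the rail to the angle at which it hangs by itself, so that it never swings, and let go. Leave everything else standing where it is and do not set the hanging utensils swinging.

Things in the scene. Friction and masses are not known exactly. Their poses are not given: they have to be found in the camera images.
- ladle: steel dipper ladle, 150 g: open upright cup, 56 mm across, 60 mm tall, standing on the table. Origin: centre of its underside, z up. On its +x side a strap (14 mm wide, 4 thick) rises to 98 mm and bends into an open hook pointing away from the cup. Grip the cup from above across its y axis (56 mm), clear of the strap; the gripper body must stay above the hook
- ladle_hook (a point): where the rail's centre lies when the ladle hangs: in the hook's corner by the lip, at (45, 0, 89) mm in the ladle's frame. Hook: 18 mm open between strap and lip (x 32 to 50), underside of its top at z 94, lip down to z 76, outermost x 54 mm. Hanging freely the ladle leans about 30 degrees: the cup's foot goes to its +x, under the rail
- ladle_bowl (a point): centre of the ladle's cup, at (0, 0, 30) mm in the ladle's frame
- dish: the round drip dish, grey-green glazed ceramic, 120 mm across the rim, 96 mm at the foot, 18 mm high, about 250 g, loose on the table. Origin: centre of its underside
- stand: fixed utensil stand: round horizontal brass rail, 10 mm diameter, 420 mm long along the stand's y axis, its axis 240 mm above the table, on 14 mm posts at y = -200 and +200 mm with wooden feet 120 (x) by 40 (y) by 12 mm high. Origin: on the table under the rail's middle; x points away from the robot. The table under the rail is clear
- gap (a point): point on the rail's axis midway between the two hanging utensils, 240 mm above the table; its y axis runs along the rail, its x axis points level, away from the robot. The utensils hang 98 mm to either side of it; 150 mm are free between them
- skimmer (a joint): swing angle of the small flat steel skimmer (disc 44 mm across) that hangs from the rail 98 mm to the +y side of the gap, reaching 120 mm below the rail; 0 = hanging straight down, rad
- server (a joint): swing angle of the small flat steel server (blade 42 mm wide) that hangs from the rail 98 mm to the -y side of the gap, reaching 120 mm below the rail; 0 = hanging straight down, rad
- tumbler: bystander: glass tumbler, 66 mm across, 105 mm tall; origin under its centre
- beaker: bystander: white ceramic beaker without handle, 64 mm across, 70 mm tall; origin under its centre
- sugar_jar: bystander: glass sugar jar with a steel cap, 60 mm across, 85 mm tall; origin under its centre
- jam_jar: bystander: small amber jam jar, 48 mm across, 60 mm tall, beside the dish; origin under its centre
- mill: bystander: wooden pepper mill, 56 mm across, 157 mm tall, on the other side of the dish; origin under its centre
Mind the look-alikes: they are no part of the job. Leave any green look-alike of the ladle alone.

How it is judged:
On the way:
1. the drip dish has been slid under the gap (within 35 mm of being centred below it) and lies flat, the ladle not yet on the rail (horizontal distance between dish and gap below 0.035 m and height (world z) of dish below 0.01 m and angle between dish's own z axis and vertical below 0.1 rad and linear speed of dish below 0.02 m/s and distance between ladle_hook and gap above 0.05 m), for 0.2 s.
At the end, for the whole second after the job is handed in: The ladle hangs at rest with the rail in its hook, the hook within 30 mm of the middle of the gap; the dish lies flat and still on the table, its centre within 35 mm of the point below the middle of the gap and within 50 mm, seen from above, of the centre of the ladle's cup (distance between ladle_hook and gap below 0.03 m and contact force between ladle and stand above 0.4 N and linear speed of ladle below 0.03 m/s and angular speed of ladle below 0.4 rad/s and horizontal distance between dish and gap below 0.035 m and horizontal distance between dish and ladle_bowl below 0.05 m and height (world z) of dish below 0.01 m and angle between dish's own z axis and vertical below 0.1 rad and linear speed of dish below 0.02 m/s); the robot touches nothing.
It fails at once if the ladle swings or spins hard (turns faster than 4 rad/s) (angular speed of ladle above 4 rad/s).
It fails at once if the dish is lifted off the table (more than 20 mm) (height (world z) of dish above 0.02 m).
It fails at once if a hanging utensil is set swinging by more than 0.5 rad (value of joint any of skimmer, server above 0.5 rad or value of joint any of skimmer, server below -0.5 rad).
It fails at once if a bystander is shifted by more than 30 mm or tipped by more than 0.35 rad (distance of any of tumbler, beaker, sugar_jar, jam_jar, mill from where it was at the start of the episode above 0.03 m or angle between any of tumbler, beaker, sugar_jar, jam_jar, mill's own z axis and vertical above 0.35 rad).
It also fails if it takes over 64 s, if anything falls off the work surface, if the arm or the gripper's body presses on something with over 40 N, if the wrist force passes 120 N, or if a joint passes its speed limit or range.

ROBOT

A 7-joint arm with a two-finger parallel gripper is mounted at the origin on the work surface. World frame = base frame: x ahead of the robot, y to its left, z up, the work surface at z = 0. Lengths are in m, angles in rad, forces in N, time in s.
With the tool pointing down it reaches from about 0.4 to 0.85 m from the base axis. Payload 4.5 kg.
Tool frame: the origin (TCP) lies at the very end of the fingers, on their centre line; the grasp point (between the pads) lies 19 mm behind it (r.grip_point_offset is the distance from the TCP to the grasp point, in m); z points along the fingers, y is the line along which they close (so a half turn about z gives the same grasp; the last joint's range is limited). The gripper opens to 88 mm and grips with 3 to 60 N. Pads are 18 mm wide; open, the fingers measure 123 mm over their backs; the gripper's body (75 mm by 187 mm) begins 45 mm behind the grasp point.
Start: joints at [-1.226, 0.689, -0.195, 1.565, 0.157, 0.902, -0.215], TCP at [0.191, 0.595, 0.239] pointing down, gripper open.
Joint ranges: [-3.01, 3.01], [-0.46, 2.08], [-1.47, 1.51], [0.13, 2.56], [-1, 4.14], [0.04, 2.09], [-2.66, 2.66]. Speed limits (rad/s): [2.57, 2.57, 3.14, 3.14, 3.14, 3.14, 3.14].

INTERFACE

Orientations are given as a unit quaternion [x, y, z, w].
In Python, from plant import r gives the robot as it stands.
- The arm moves only by the tool carry_out, never from a script. Its argument "rows" is a list of rows, each a list of 3 entries, a list of its own where there are three numbers: the shift along the tool's x, y, z in cm, then the turn, a rotation vector about the tool's x, y, z in degrees, then the closure, from 0 (fully open) to 1 (shut). A call has 1 to 12 rows; each row is the pose to reach, as a shift and turn from the pose commanded when the call began, along the tool's axes at that moment; what a row does not reach only later rows make up. A row lasts 1/10 s, in which the tool goes at most 50 mm and 8.59 degrees, less where a joint would pass 70% of its speed; a pose out of reach is approached as far as the arm can. A call with a gripper value outside its range is refused whole. The fingers move at their own pace and stop on an object; "newtons" is the grip in N (left out, the last holds). Time passes only in rows, so rows that repeat a pose let the fingers close. It gives the time, the measured TCP pose, the force, the opening and the grip force at its end, in the units of the state.
- r.get_state(): the state, without advancing time (a new reading comes with each control period).
- r.snapshot(name): name is "side" or "top" or "wrist"; returns a dict with "image" (384x512x3 uint8, red, green, blue), "fx", "fy", "cx", "cy" (pixels), "dist_coeffs" ([k1, k2, p1, p2, k3] as OpenCV has them; the pictures are not rectified), "pose" (4x4, takes a point from camera to world coordinates). Camera axes: x right, y up, looking along -z (the intrinsics and any distortion apply to the point x, -y, -z); pixel columns grow to the right and rows downward; lengths in m; the calibration is good to about 2 mm. A picture is of the moment at which its call begins. There is no depth.
- r.finish_job(): hands the job in; it is judged then, once.
The state is a dict: "clock": time; "q": joint angles; "qd": joint speeds; "joint_torque": joint torques, N m; "tool_pos": TCP position; "eef_rot": TCP orientation; "contact_force": force on the tool from outside, world axes, zero at the start; "moment": the same for the moment, N m; "opening": opening from 0.0 (shut) to 1.0 (fully open); "finger_force": force on a finger pad.
Only numpy, scipy, OpenCV 4.12 (cv2) and the standard library are available. Lean on these libraries where they do the work, as an engineer would, in place of code of your own. Each camera call takes 0.05 s, during which the arm holds its last target. There are 200 camera calls.

## Working session

There is one attempt and no reset: what is moved stays moved. The work goes in short steps, Python scripts to look and compute and a tool call to move; the robot and the scene stay as the last step left them, time stands still between calls to the robot, and variables do not carry over. Pictures are saved under pics/ and viewed, at most 10 in all, crops included, and the job is handed in when it is done.

Besides the shell and the picture viewer there is one more tool, called after ">>>" as name([rows], argument=value, ...), one row to a line, values as JSON. carry_out: Moves the arm, as the interface text tells. Its arguments: {"type":"object","properties":{"rows":{"type":"array"},"newtons":{"type":"number"}},"required":["rows"]}

```bash
mkdir -p pics; ls
cat > h.py <<'E'
import numpy as np,cv2,pickle
from scipy.spatial.transform import Rotation as R
def snap(name,fn):
    from plant import r
    s=r.snapshot(name); cv2.imwrite('pics/'+fn+'.png',cv2.cvtColor(s['image'],cv2.COLOR_RGB2BGR))
    pickle.dump(s,open('pics/'+fn+'.pkl','wb')); return s
def ray(s,u,v):
    K=np.array([[s['fx'],0,s['cx']],[0,s['fy'],s['cy']],[0,0,1.]])
    p=cv2.undistortPoints(np.array([[[u,v]]],float),K,np.array(s['dist_coeffs'],float))[0,0]
    T=np.array(s['pose']); return T[:3,3],T[:3,:3]@np.array([p[0],-p[1],-1.])
def at(fn,u,v,z):
    s=pickle.load(open('pics/'+fn+'.pkl','rb')); o,d=ray(s,u,v); return o+d*(z-o[2])/d[2]
def proj(fn,P):
    s=pickle.load(open('pics/'+fn+'.pkl','rb')); T=np.array(s['pose']); c=(np.array(P)-T[:3,3])@T[:3,:3]
    K=np.array([[s['fx'],0,s['cx']],[0,s['fy'],s['cy']],[0,0,1.]])
    return cv2.projectPoints((c*[1,-1,-1]).reshape(-1,1,3),np.zeros(3),np.zeros(3),K,np.array(s['dist_coeffs'],float))[0].reshape(-1,2)
E
python3 - <<'E'
from h import *
a=snap('top','t1');b=snap('side','s1')
for s in(a,b):print(np.round(s['pose'],3),s['fx'])
im=np.hstack([cv2.imread('pics/t1.png'),cv2.imread('pics/s1.png')]);
from plant import r
st=r.get_state();print(st)
E
```

```text
pics
[[ 0.025  0.996 -0.084  0.48 ]
 [-1.     0.027  0.014  0.005]
 [ 0.017  0.083  0.996  1.427]
 [ 0.     0.     0.     1.   ]] 413.8313481166121
[[ 0.814  0.401 -0.419  0.154]
 [-0.58   0.554 -0.597 -0.629]
 [-0.008  0.73   0.684  0.842]
 [ 0.     0.     0.     1.   ]] 370.3199829083235
{'clock': 0.1, 'q': array([-1.2262129 ,  0.68988325, -0.19449573,  1.56621391,  0.157323  ,
        0.90252968, -0.21506971]), 'qd': array([-8.61749601e-05, -1.42122059e-03, -1.06291392e-03, -2.75560998e-03,
       -6.93018904e-04, -1.24439483e-03,  2.18308794e-03]), 'joint_torque': array([-3.08452421e-03, -5.28516698e+01, -1.27197560e+00, -1.53840709e+01,
       -5.26754244e-02,  1.93282431e-03,  5.23733104e-05]), 'tool_pos': array([0.19101741, 0.59450426, 0.23800712]), 'eef_rot': array([ 1.54718218e-01,  9.87958298e-01, -8.20042053e-04, -4.84569476e-05]), 'contact_force': array([ 0.06561118, -0.17934151,  1.01489579]), 'moment': array([0.03771006, 0.01795245, 0.00098896]), 'finger_force': 0.0, 'opening': 1.0000334219246156}
```

View both.

Run:
```python
import cv2
for n in('t1','s1'):
    cv2.imwrite(f'pics/{n}b.png',cv2.resize(cv2.imread(f'pics/{n}.png'),(800,600),interpolation=cv2.INTER_CUBIC))
```

```text
(no output)
```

View pics/t1b.png

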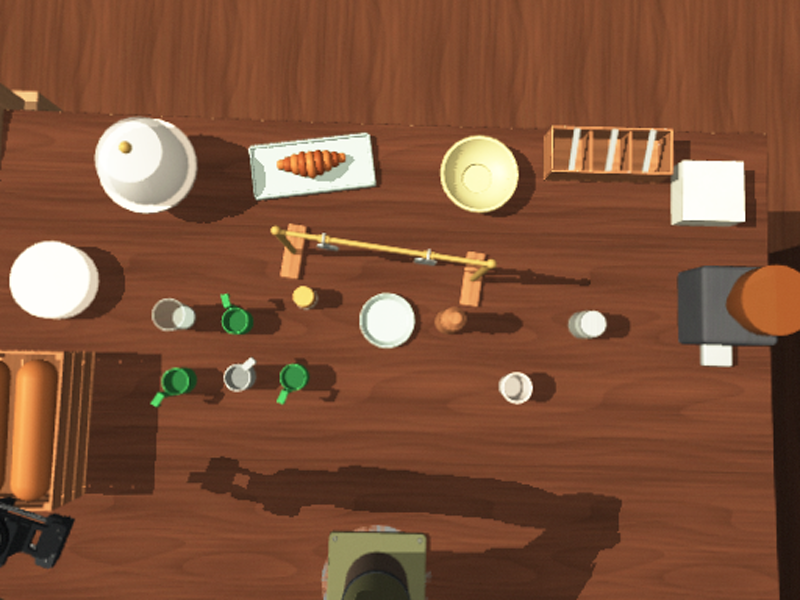

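View pics/s1b.png

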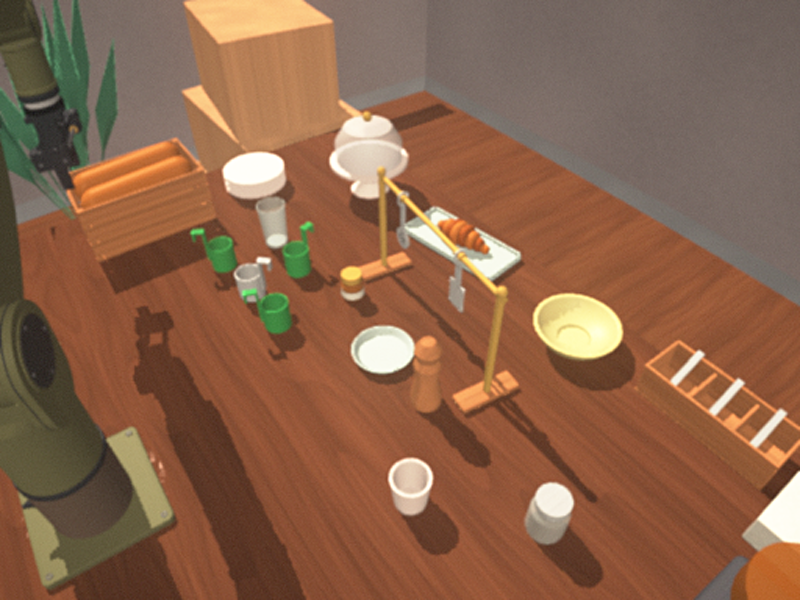

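The top view (800×600 scale) shows the steel ladle at (239,378), hook tip at about (251,363), with green look-alikes on three sides. The dish is at (387,320), between the jam jar (305,297) and the mill (451,321). The rail runs from (275,231) to (492,265), and the utensils hang at about x = 323 and x = 428. The side view agrees.

Run:
```python
from h import *
k=.64
def t(n,u,v,z): print(n,np.round(at('t1',u*k,v*k,z),3))
def s(n,u,v,z): print(' side',n,np.round(at('s1',u*k,v*k,z),3))
a=at('t1',275*k,231*k,.24);b=at('t1',492*k,265*k,.24)
t('rail a',275,231,.24);t('rail b',492,265,.24);print(np.linalg.norm(a-b),np.degrees(np.arctan2(*(a-b)[:2])))
s('rail a',381,173,.24);s('rail b',501,294,.24)
t('skim',323,238,.24);t('serv',428,255,.24);s('skim',403,195,.24);s('serv',462,255,.24)
t('dish',387,320,.018);s('dish',383,350,.018)
t('dish L',359,320,.018);t('dish R',415,320,.018)
t('ladle',239,378,.06);s('ladle rim',249,271,.06);t('hook tip',251,363,.098);s('hooktip',264,262,.098)
t('jam',306,296,.06);t('mill',452,319,.157);s('mill',428,342,.157);t('beaker',515,386,.07);t('tumb',168,315,.105)
t('greenN',236,321,.06);t('greenE',293,377,.06);t('greenW',177,381,.06)
im=cv2.imread('pics/t1.png')[190:290,80:220];A=cv2.resize(im,(800,570),interpolation=cv2.INTER_CUBIC)
cv2.imwrite('pics/c1.png',A)
```

```text
rail a [0.701 0.205 0.24 ]
rail b [ 0.649 -0.198  0.24 ]
0.40652887060541815 7.371275074625294
 side rail a [0.706 0.206 0.24 ]
 side rail b [ 0.656 -0.193  0.24 ]
skim [0.691 0.116 0.24 ]
serv [ 0.665 -0.079  0.24 ]
 side skim [0.694 0.116 0.24 ]
 side serv [ 0.668 -0.086  0.24 ]
dish [ 0.554 -0.008  0.018]
 side dish [ 0.552 -0.016  0.018]
dish L [0.552 0.053 0.018]
dish R [ 0.555 -0.069  0.018]
ladle [0.422 0.297 0.06 ]
 side ladle rim [0.428 0.298 0.06 ]
hook tip [0.455 0.267 0.098]
 side hooktip [0.452 0.261 0.098]
jam [0.598 0.165 0.06 ]
mill [ 0.552 -0.135  0.157]
 side mill [ 0.553 -0.147  0.157]
beaker [ 0.42  -0.278  0.07 ]
tumb [0.548 0.436 0.105]
greenN [0.541 0.309 0.06 ]
greenE [0.427 0.185 0.06 ]
greenW [0.413 0.425 0.06 ]
```

View pics/c1.png

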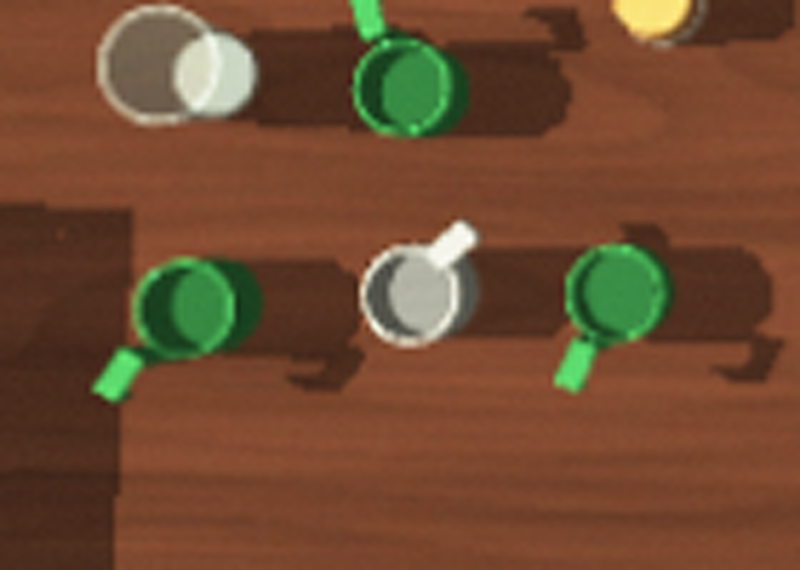

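The crop shows the steel cup's rim at (412,296) and its hook pointing up-right to (470,229), about -43° yaw in world. The greens are 100 mm or more away.

```bash
cat >> h.py <<'E'
def rot(face,pitch=0):
    "tool pointing down, tool -x facing heading 'face' (deg), fingers leaning forward by pitch"
    return R.from_euler('z',face,degrees=True)*R.from_matrix(np.array([[-1,0,0],[0,1,0],[0,0,-1.]]))*R.from_euler('y',-pitch,degrees=True)
def plan(targets):
    from plant import r
    s=r.get_state(); p=s['tool_pos']; q=R.from_quat(s['eef_rot'])
    print('now',s['clock'],np.round(p,4),'y-ang',np.round(np.degrees(np.arctan2(*q.as_matrix()[:2,1][::-1])),1),'z',np.round(q.as_matrix()[:,2],3),'F',np.round(s['contact_force'],1),'open',round(s['opening'],3),round(s['finger_force'],1))
    for P,Q in targets:
        print('shift cm',np.round(q.inv().apply(np.array(P)-p)*100,2),'turn',np.round((q.inv()*Q).as_rotvec(degrees=True),1))
E
python3 - <<'E'
from h import *
k=1/5.714
c=at('t1',80+412*k,190+296*k,.06);h=at('t1',80+470*k,190+229*k,.098);print(c,h,np.degrees(np.arctan2(*(h-c)[:2][::-1])),np.linalg.norm((h-c)[:2]))
Q=rot(-12,15);print(Q.as_matrix()[:,2])
plan([((.471,.008,.2),Q),((.471,.008,.007),Q)])
E
```

```text
[0.42274751 0.30020968 0.06      ] [0.46201392 0.26178783 0.098     ] -44.37715102287219 0.05493714345770796
[ 0.25316323 -0.05381151 -0.96592583]
now 0.1 [0.191  0.5945 0.238 ] y-ang 72.2 z [-0.    -0.002 -1.   ] F [ 0.1 -0.2  1. ] open 1.0 0.0
shift cm [-44.59 -47.28   3.89] turn [ -0.9 -15.   -5.8]
shift cm [-44.58 -47.25  23.19] turn [ -0.9 -15.   -5.8]
```

>>> carry_out([
  [[-11, -12, 1], [0, -4, -1.5], 0.27],
  [[-22, -24, 2], [0, -8, -3], 0.27],
  [[-33, -36, 3], [0, -12, -4], 0.27],
  [[-44.6, -47.3, 3.9], [-0.9, -15, -5.8], 0.27],
  [[-44.6, -47.3, 3.9], [-0.9, -15, -5.8], 0.27],
  [[-44.6, -47.3, 3.9], [-0.9, -15, -5.8], 0.27],
  [[-44.6, -47.3, 3.9], [-0.9, -15, -5.8], 0.27],
  [[-44.6, -47.3, 3.9], [-0.9, -15, -5.8], 0.27],
  [[-44.6, -47.3, 3.9], [-0.9, -15, -5.8], 0.27],
  [[-44.6, -47.3, 3.9], [-0.9, -15, -5.8], 0.27],
  [[-44.6, -47.3, 3.9], [-0.9, -15, -5.8], 0.27],
  [[-44.6, -47.3, 3.9], [-0.9, -15, -5.8], 0.27],
])

```text
clock: 1.3
tool_pos: [0.4494, 0.0529, 0.2025]
eef_rot: [0.103, 0.986, -0.013, 0.13]
contact_force: [0.8, 0.4, -0.1]
opening: 0.73
finger_force: 0.0
```

>>> carry_out([
  [[-1, -5, 0], [0, 0, 0], 0.27],
  [[-1, -5, 0], [0, 0, 0], 0.27],
  [[-1, -5, 0], [0, 0, 0], 0.27],
])

```text
clock: 1.6
tool_pos: [0.4477, 0.0015, 0.2052]
eef_rot: [0.106, 0.986, -0.013, 0.13]
contact_force: [0.3, 0.2, -0.3]
opening: 0.732
finger_force: 0.0
```

Run:
```python
from h import *
Q=rot(-12,15)
plan([((.471,.008,.2),Q),((.471,.008,.06),Q),((.471,.008,.007),Q)])
```

```text
now 1.6 [0.4477 0.0015 0.2052] y-ang 77.7 z [ 0.253 -0.053 -0.966] F [ 0.3  0.2 -0.3] open 0.732 0.0
shift cm [-1.93  1.13  1.05] turn [ 0.1  0.  -0.3]
shift cm [ 1.7   1.09 14.58] turn [ 0.1  0.  -0.3]
shift cm [ 3.07  1.08 19.7 ] turn [ 0.1  0.  -0.3]
```

>>> carry_out([
  [[-1.9, 1.1, 1], [0, 0, 0], 0.27],
  [[0, 1.1, 6], [0, 0, 0], 0.27],
  [[1, 1.1, 11], [0, 0, 0], 0.27],
  [[1.7, 1.1, 14.6], [0, 0, 0], 0.27],
  [[2.6, 1.1, 17.5], [0, 0, 0], 0.27],
  [[3, 1.1, 19], [0, 0, 0], 0.27],
  [[3.1, 1.1, 19.6], [0, 0, 0], 0.27],
  [[3.1, 1.1, 19.6], [0, 0, 0], 0.27],
])

```text
clock: 2.4
tool_pos: [0.4701, 0.0112, 0.0117]
eef_rot: [0.104, 0.986, -0.01, 0.131]
contact_force: [0.1, -1.0, -0.4]
opening: 0.731
finger_force: 0.0
```

Run:
```python
from h import *
Q=rot(-12,15)
d=.057*np.array([.978,-.208])
D0=np.array([.554,-.011]);G=np.array([.680,.017])
plan([(np.r_[D0+(G-D0)*f-d,.007],Q) for f in(-.1,0,.25,.5,.75,1)])
```

```text
now 2.4 [0.4701 0.0112 0.0117] y-ang 78.1 z [ 0.256 -0.047 -0.965] F [ 0.1 -1.  -0.4] open 0.731 0.0
shift cm [-1.61 -0.96  0.92] turn [ 0.4  0.1 -0.1]
shift cm [-2.74 -0.43  1.23] turn [ 0.4  0.1 -0.1]
shift cm [-5.58  0.91  2.  ] turn [ 0.4  0.1 -0.1]
shift cm [-8.41  2.25  2.78] turn [ 0.4  0.1 -0.1]
shift cm [-11.24   3.58   3.55] turn [ 0.4  0.1 -0.1]
shift cm [-14.07   4.92   4.33] turn [ 0.4  0.1 -0.1]
```

>>> carry_out([
  [[-1, -0.6, 0.6], [0, 0, 0], 0.27],
  [[-1.9, -0.8, 0.9], [0, 0, 0], 0.27],
  [[-2.7, -0.4, 1.2], [0, 0, 0], 0.27],
  [[-3.3, -0.15, 1.35], [0, 0, 0], 0.27],
  [[-3.9, 0.1, 1.5], [0, 0, 0], 0.27],
  [[-4.5, 0.4, 1.7], [0, 0, 0], 0.27],
  [[-5.1, 0.7, 1.85], [0, 0, 0], 0.27],
  [[-5.6, 0.9, 2.0], [0, 0, 0], 0.27],
  [[-6.3, 1.25, 2.2], [0, 0, 0], 0.27],
  [[-7.0, 1.6, 2.4], [0, 0, 0], 0.27],
  [[-7.7, 1.9, 2.6], [0, 0, 0], 0.27],
  [[-8.4, 2.25, 2.78], [0, 0, 0], 0.27],
])

```text
clock: 3.6
tool_pos: [0.5616, 0.0131, 0.0077]
eef_rot: [0.104, 0.986, -0.013, 0.13]
contact_force: [-1.8, -1.3, 1.0]
opening: 0.731
finger_force: 1.1
```

Run:
```python
from h import *
Q=rot(-12,15)
d=.057*np.array([.978,-.208])
D0=np.array([.554,-.011]);G=np.array([.680,.017])
plan([(np.r_[D0+(G-D0)*f-d,.007],Q) for f in(.75,.9,1)])
snap('side','s2');snap('top','t2')
im=np.hstack([cv2.imread('pics/t2.png')[120:300,150:350],cv2.imread('pics/s2.png')[90:270,190:390]])
cv2.imwrite('pics/c2.png',cv2.resize(im,(800,360),interpolation=cv2.INTER_CUBIC))
```

```text
now 3.6 [0.5616 0.0131 0.0077] y-ang 78.0 z [ 0.254 -0.052 -0.966] F [-1.8 -1.3  1. ] open 0.731 1.1
shift cm [-2.75  1.51  0.82] turn [ 0.1  0.  -0. ]
shift cm [-4.45  2.31  1.27] turn [ 0.1  0.  -0. ]
shift cm [-5.59  2.84  1.58] turn [ 0.1  0.  -0. ]
```

View pics/c2.png

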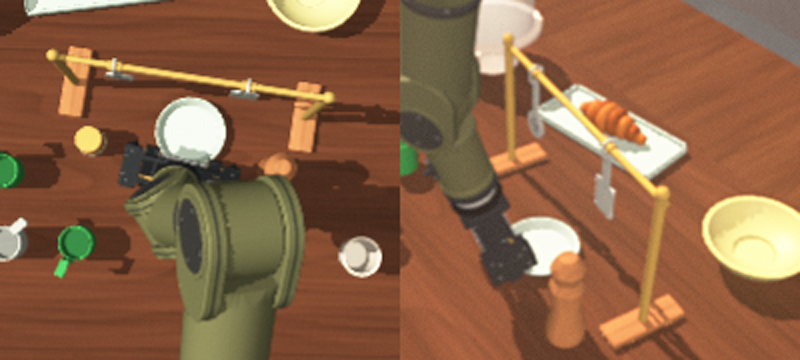

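The dish is moving in the fingers' cradle and now lies at crop (190,131). The mill and rail are clear.

Run:
```python
from h import *
d=at('t2',150+190/2,120+131/2,.018);print(d)
# gap again from this crop: hooks on rail at (115,68) and (247,88)
a=at('t2',150+117/2,120+67/2,.24);b=at('t2',150+248/2,120+87/2,.24);print(a,b,(a+b)/2)
d2=at('s2',190+(541-400)/2,90+247/2,.018);print('side',d2)
```

```text
[0.6194294  0.00249793 0.018     ]
[0.6876123  0.11097471 0.24      ] [ 0.66377339 -0.07931399  0.24      ] [0.67569284 0.01583036 0.24      ]
side [ 0.61414194 -0.00799098  0.018     ]
```

>>> carry_out([
  [[-0.6, 0.3, 0.2], [0, 0, 0], 0.27],
  [[-1.2, 0.65, 0.35], [0, 0, 0], 0.27],
  [[-1.8, 1.0, 0.55], [0, 0, 0], 0.27],
  [[-2.4, 1.3, 0.7], [0, 0, 0], 0.27],
  [[-3.0, 1.6, 0.85], [0, 0, 0], 0.27],
  [[-3.6, 1.9, 1.05], [0, 0, 0], 0.27],
  [[-4.2, 2.2, 1.2], [0, 0, 0], 0.27],
  [[-4.7, 2.45, 1.35], [0, 0, 0], 0.27],
  [[-5.1, 2.65, 1.45], [0, 0, 0], 0.27],
  [[-5.4, 2.8, 1.55], [0, 0, 0], 0.27],
  [[-5.4, 2.8, 1.55], [0, 0, 0], 0.27],
  [[-5.4, 2.8, 1.55], [0, 0, 0], 0.27],
])

```text
clock: 4.9
tool_pos: [0.6222, 0.0292, 0.0069]
eef_rot: [0.103, 0.986, -0.012, 0.13]
contact_force: [0.1, 0.1, -0.4]
opening: 0.73
finger_force: 0.2
```

Run:
```python
from h import *
plan([])
snap('side','s3');snap('top','t3')
im=np.hstack([cv2.imread('pics/t3.png')[120:300,150:350],cv2.imread('pics/s3.png')[90:270,190:390]])
cv2.imwrite('pics/c3.png',cv2.resize(im,(800,360),interpolation=cv2.INTER_CUBIC))
```

```text
now 4.9 [0.6222 0.0292 0.0069] y-ang 78.1 z [ 0.255 -0.051 -0.966] F [ 0.1  0.1 -0.4] open 0.73 0.2
```

View pics/c3.png

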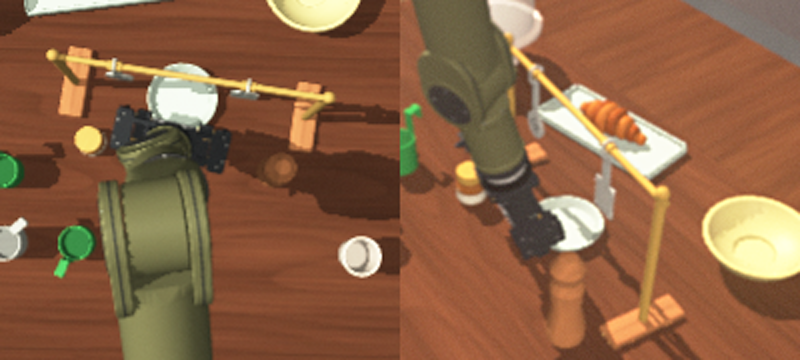

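The dish sits under the rail at crop (182,98), with both utensils still. I'll check the position, then back off.

Run:
```python
from h import *
print(at('t3',150+182/2,120+98/2,.018),at('s3',190+(566-400)/2,90+223/2,.018))
Lp=np.array([.4235,.2995]);Q0=rot(-12,15)
QL=rot(-44);
plan([((.585,.037,.007),Q0),((.53,.05,.1),Q0),((.48,.15,.22),QL),((*Lp,.2),QL),((*Lp,.038),QL)])
```

```text
[0.67591033 0.01771797 0.018     ] [0.67653444 0.01064059 0.018     ]
now 5.0 [0.622  0.029  0.0068] y-ang 78.1 z [ 0.254 -0.051 -0.966] F [ 0.2 -0.3 -0.7] open 0.726 0.1
shift cm [ 3.66  0.02 -1.  ] turn [0.2 0.  0. ]
shift cm [  6.7    0.18 -11.45] turn [0.2 0.  0. ]
shift cm [ 10.31   8.96 -24.82] turn [ 4.4 14.6 31.8]
shift cm [ 19.17  22.41 -25.09] turn [ 4.4 14.6 31.8]
shift cm [23.37 22.37 -9.44] turn [ 4.4 14.6 31.8]
```

>>> carry_out([
  [[1.8, 0, -0.5], [0, 0, 0], 0.27],
  [[3.7, 0, -1], [0, 0, 0], 0.2],
  [[5, 0, -5], [0, 0, 0], 0],
  [[6.7, 0.2, -10], [0, 0, 0], 0],
  [[8, 2.5, -14], [1, 3, 6], 0],
  [[9.5, 6, -18], [2, 4, 13], 0],
  [[11, 10, -21], [3, 5, 20], 0],
  [[13, 13, -23], [4, 5, 26], 0],
  [[15, 17, -24], [4, 5, 31], 0],
  [[17, 20, -24.5], [4, 5, 31.8], 0],
  [[19, 22, -25], [4, 5, 31.8], 0],
  [[19, 22, -25], [4, 5, 31.8], 0],
])

```text
clock: 6.2
tool_pos: [0.4233, 0.2975, 0.2006]
eef_rot: [0.374, 0.924, -0.005, 0.082]
contact_force: [0.1, 0.5, 0.5]
opening: 0.999
finger_force: 0.0
```

Run:
```python
from h import *
Q=rot(-44,10)
s=snap('top','t4');snap('wrist','w4')
im=np.hstack([cv2.resize(cv2.imread('pics/w4.png'),(400,300)),cv2.resize(cv2.imread('pics/t4.png')[110:260,60:260],(400,300))])
cv2.imwrite('pics/c4.png',im)
Lp=np.array([.4235,.2995])
plan([((*Lp,.2),Q),((*Lp,.1),Q),((*Lp,.038),Q)])
```

```text
now 6.3 [0.4214 0.3036 0.2011] y-ang 46.7 z [ 0.149 -0.062 -0.987] F [ 0.3 -0.2 -0.4] open 1.001 0.0
shift cm [-0.41 -0.16  0.17] turn [ 3.4 -1.3  0.2]
shift cm [ 1.1  -0.74 10.04] turn [ 3.4 -1.3  0.2]
shift cm [ 2.03 -1.09 16.15] turn [ 3.4 -1.3  0.2]
```

View pics/c4.png

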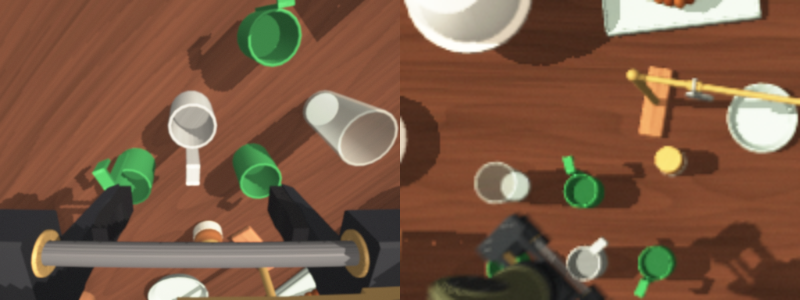

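The wrist view shows the steel ladle's rim at (193,123) and its strap end at (193,182) (400-px scale), with the strap parallel to the tool's x.

Run:
```python
from h import *
c=at('w4',193*1.28,122*1.28,.06);h=at('w4',193*1.28,184*1.28,.098)
print(c,h,np.degrees(np.arctan2(*(h-c)[:2][::-1])),np.linalg.norm((h-c)[:2]))
f=at('w4',170*1.28,122*1.28,.06);g=at('w4',216*1.28,122*1.28,.06);print((f+g)/2,np.linalg.norm(f-g))
```

```text
[0.42169666 0.30779416 0.06      ] [0.46309082 0.26585312 0.098     ] -45.3759959500965 0.05892814852075354
[0.42179104 0.30790783 0.06      ] 0.05251906861273426
```

>>> carry_out([
  [[-0.3, -0.2, 1], [3, -1, 0], 0],
  [[0.5, -0.5, 5], [3.4, -1.3, 0], 0],
  [[1.0, -0.7, 8.5], [3.4, -1.3, 0], 0],
  [[1.0, -0.7, 8.5], [3.4, -1.3, 0], 0],
  [[1.0, -0.7, 8.5], [3.4, -1.3, 0], 0],
  [[1.0, -0.7, 8.5], [3.4, -1.3, 0], 0],
])

```text
clock: 6.9
tool_pos: [0.4258, 0.2911, 0.1153]
eef_rot: [0.377, 0.922, -0.036, 0.082]
contact_force: [-0.1, -0.1, 0.0]
opening: 0.998
finger_force: 0.0
```

Run:
```python
from h import *
snap('wrist','w5')
cv2.imwrite('pics/w5b.png',cv2.resize(cv2.imread('pics/w5.png'),(800,600),interpolation=cv2.INTER_CUBIC))
Lp=np.array([.423,.3015]);Q=rot(-44.5,10)
plan([((*Lp,.1),Q),((*Lp,.038),Q)])
print(proj('w5',[[.423,.3015,.06],[.423,.3015,.057]])*1.5625)
```

```text
now 6.95 [0.4259 0.2912 0.1154] y-ang 45.5 z [ 0.124 -0.129 -0.984] F [ 1.2 -0.8 -0.1] open 1.002 0.0
shift cm [1.19 0.53 1.35] turn [-0.3  0.3  0.1]
shift cm [2.3  0.56 7.45] turn [-0.3  0.3  0.1]
[[411.3957059  291.21976772]
 [411.2774492  287.83419014]]
```

View pics/w5b.png

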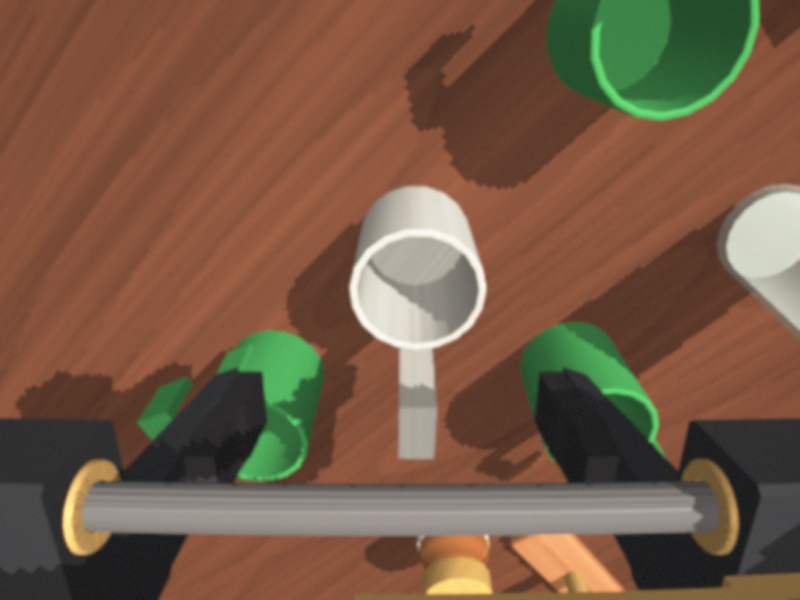

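The rim centre is at (417,289) and the strap end at (417,457); the fingers straddle the cup and the yaw is aligned.

Run:
```python
from h import *
k=.64
c=at('w5',417.5*k,289*k,.06);h=at('w5',417*k,457*k,.098)
a=at('w5',349*k,289*k,.06);b=at('w5',486*k,289*k,.06)
print(c,h,np.degrees(np.arctan2(*(h-c)[:2][::-1])),np.linalg.norm((h-c)[:2]),np.linalg.norm(a-b))
Q=rot(-44.5,10);Lp=c[:2]
plan([((*Lp,.1),Q),((*Lp,.07),Q),((*Lp,.038),Q)])
```

```text
[0.42400348 0.30397791 0.06      ] [0.46286964 0.26530724 0.098     ] -44.855541570683165 0.054826993932766174 0.05571831493681377
now 6.95 [0.4259 0.2912 0.1154] y-ang 45.5 z [ 0.124 -0.129 -0.984] F [ 1.2 -0.8 -0.1] open 1.002 0.0
shift cm [1.29 0.78 1.33] turn [-0.3  0.3  0.1]
shift cm [1.82 0.8  4.28] turn [-0.3  0.3  0.1]
shift cm [2.4  0.81 7.43] turn [-0.3  0.3  0.1]
```

>>> carry_out([
  [[1.3, 0.8, 1.3], [0, 0, 0], 0],
  [[1.8, 0.8, 4.3], [0, 0, 0], 0],
  [[2.4, 0.8, 7.4], [0, 0, 0], 0],
  [[2.4, 0.8, 7.4], [0, 0, 0], 0],
  [[2.4, 0.8, 7.4], [0, 0, 0], 0.25],
  [[2.4, 0.8, 7.4], [0, 0, 0], 0.4],
  [[2.4, 0.8, 7.4], [0, 0, 0], 0.5],
  [[2.4, 0.8, 7.4], [0, 0, 0], 0.5],
  [[2.4, 0.8, 7.4], [0, 0, 0], 0.5],
  [[2.4, 0.8, 7.4], [0, 0, 0], 0.5],
], newtons=20)

```text
clock: 7.95
tool_pos: [0.4233, 0.3036, 0.0377]
eef_rot: [0.377, 0.922, -0.037, 0.082]
contact_force: [-0.3, -1.0, 6.7]
opening: 0.634
finger_force: 20.0
```

Run:
```python
from h import *
plan([])
```

```text
now 7.95 [0.4233 0.3036 0.0377] y-ang 45.5 z [ 0.124 -0.13  -0.984] F [-0.3 -1.   6.7] open 0.634 20.0
```

Opening is 0.634, i.e. 55.8 mm, so the cup is held. Now lift and plan to the rail with the held transform.

```bash
cat >> h.py <<'E'
def T(p,q):
    M=np.eye(4);M[:3,:3]=q.as_matrix();M[:3,3]=p;return M
HP=np.array([.045,0,.089])
L0=T([.424,.304,0],R.from_euler('z',-44.9,degrees=True))
T0=T([.4233,.3036,.0377],R.from_quat([.377,.922,-.037,.082]))
G=np.linalg.inv(L0)@T0
def ladle(H,tilt=0,yaw=-7.3,hp=HP):
    "tool pose that puts ladle point hp at world H, foot tilted away by tilt deg"
    q=R.from_euler('z',yaw,degrees=True)*R.from_euler('y',-tilt,degrees=True)
    M=T(np.array(H)-q.apply(hp),q)@G
    return M[:3,3],R.from_matrix(M[:3,:3])
E
python3 - <<'E'
from h import *
g=np.array([.678,.016,.24]);x=np.array([.992,-.127,0])
plan([ladle(g-.15*x+[0,0,.05]),ladle(g-.06*x+[0,0,.04])])
plan([ladle([.46,.25,.3],yaw=-44.9)])
E
```

```text
now 7.95 [0.4233 0.3036 0.0377] y-ang 45.5 z [ 0.124 -0.13  -0.984] F [-0.3 -1.   6.7] open 0.634 20.0
shift cm [-26.03 -14.66 -15.6 ] turn [ -6.7  -0.2 -37. ]
shift cm [-32.91  -9.21 -13.36] turn [ -6.7  -0.2 -37. ]
now 7.95 [0.4233 0.3036 0.0377] y-ang 45.5 z [ 0.124 -0.13  -0.984] F [-0.3 -1.   6.7] open 0.634 20.0
shift cm [ -5.6   -1.42 -20.42] turn [0. 0. 0.]
```

>>> carry_out([
  [[0, 0, -1], [0, 0, 0], 0.5],
  [[-0.3, 0, -3], [0, 0, 0], 0.5],
  [[-1, 0, -6], [0, 0, 0], 0.5],
  [[-2, 0, -10], [0, 0, 0], 0.5],
  [[-3, 0, -15], [0, 0, 0], 0.5],
  [[-4, 0, -20], [0, 0, 0], 0.5],
  [[-4, 0, -20], [0, 0, 0], 0.5],
  [[-4, 0, -20], [0, 0, 0], 0.5],
])

```text
clock: 8.75
tool_pos: [0.4265, 0.3019, 0.2418]
eef_rot: [0.377, 0.922, -0.036, 0.082]
contact_force: [-0.0, 0.4, -1.8]
opening: 0.638
finger_force: 20.0
```

Run:
```python
from h import *
g=np.array([.678,.016,.24]);x=np.array([.992,-.127,0])
plan([ladle([.52,.15,.3],yaw=-26),ladle(g-.15*x+[0,0,.05]),ladle(g-.06*x+[0,0,.045])])
```

```text
now 8.75 [0.4265 0.3019 0.2418] y-ang 45.5 z [ 0.124 -0.129 -0.984] F [-0.   0.4 -1.8] open 0.638 20.0
shift cm [-12.96  -5.8    1.69] turn [ -3.3  -0.1 -18.6]
shift cm [-22.04 -14.64   4.4 ] turn [ -6.7  -0.2 -37. ]
shift cm [-29.01  -9.19   6.15] turn [ -6.7  -0.2 -37. ]
```

>>> carry_out([
  [[-2, -1.3, 0.4], [-0.6, 0, -3], 0.5],
  [[-4.5, -3, 0.9], [-1.4, 0, -7], 0.5],
  [[-7.5, -5, 1.5], [-2.4, 0, -13], 0.5],
  [[-10.5, -7, 2.1], [-3.3, 0, -19], 0.5],
  [[-13.5, -9, 2.7], [-4.3, 0, -25], 0.5],
  [[-16.5, -11, 3.3], [-5.3, 0, -30], 0.5],
  [[-19, -12.7, 3.8], [-6, 0, -34], 0.5],
  [[-21, -14, 4.2], [-6.5, 0, -36], 0.5],
  [[-22, -14.6, 4.4], [-6.7, -0.2, -37], 0.5],
  [[-22, -14.6, 4.4], [-6.7, -0.2, -37], 0.5],
  [[-22, -14.6, 4.4], [-6.7, -0.2, -37], 0.5],
  [[-22, -14.6, 4.4], [-6.7, -0.2, -37], 0.5],
])

```text
clock: 9.95
tool_pos: [0.4836, 0.042, 0.2371]
eef_rot: [0.058, 0.994, -0.009, 0.088]
contact_force: [0.2, -0.4, -1.2]
opening: 0.643
finger_force: 20.0
```

Run:
```python
from h import *
g=np.array([.678,.016,.24]);x=np.array([.992,-.127,0])
plan([ladle(g-.15*x+[0,0,.05]),ladle(g-.05*x+[0,0,.045]),ladle(g+.004*x+[0,0,.035])])
```

```text
now 9.95 [0.4836 0.042  0.2371] y-ang 83.3 z [ 0.174 -0.027 -0.984] F [ 0.2 -0.4 -1.2] open 0.643 20.0
shift cm [-0.11 -0.19 -0.14] turn [-0.  -0.2  0.2]
shift cm [-9.87 -0.28  2.11] turn [-0.  -0.2  0.2]
shift cm [-15.01  -0.33   4.05] turn [-0.  -0.2  0.2]
```

>>> carry_out([
  [[-2.5, -0.3, 0.3], [0, 0, 0], 0.5],
  [[-5, -0.3, 0.8], [0, 0, 0], 0.5],
  [[-7.5, -0.3, 1.4], [0, 0, 0], 0.5],
  [[-9.9, -0.3, 2.1], [0, 0, 0], 0.5],
  [[-12, -0.3, 2.8], [0, 0, 0], 0.5],
  [[-13.5, -0.3, 3.4], [0, 0, 0], 0.5],
  [[-14.5, -0.3, 3.8], [0, 0, 0], 0.5],
  [[-15, -0.3, 4], [0, 0, 0], 0.5],
  [[-15, -0.3, 4], [0, 0, 0], 0.5],
  [[-15, -0.3, 4], [0, 0, 0], 0.5],
  [[-15, -0.3, 4], [0, 0, 0], 0.5],
])

```text
clock: 11.05
tool_pos: [0.6368, 0.0194, 0.2251]
eef_rot: [0.059, 0.994, -0.009, 0.088]
contact_force: [-0.1, 0.4, -2.0]
opening: 0.636
finger_force: 20.0
```

Run:
```python
from h import *
g=np.array([.678,.016,.24]);x=np.array([.992,-.127,0])
plan([ladle(g+.004*x+[0,0,.035])])
snap('side','s6');snap('wrist','w6');snap('top','t6')
A=cv2.resize(cv2.imread('pics/s6.png')[80:230,210:360],(400,400),interpolation=cv2.INTER_CUBIC)
B=cv2.resize(cv2.imread('pics/w6.png')[120:384,124:388],(400,400),interpolation=cv2.INTER_CUBIC)
cv2.imwrite('pics/c6.png',np.hstack([A,B]))
# current ladle lip lower edges, expected
from plant import r
s=r.get_state();M=T(s['tool_pos'],R.from_quat(s['eef_rot']))@np.linalg.inv(G)
P=(M@np.array([[.054,.007,.098,1],[.054,-.007,.098,1],[.054,-.007,.076,1],[.032,-.007,.098,1]]).T).T[:,:3]
print(P,(proj('s6',P)-[210,80])*400/150,(proj('w6',P)-[124,120])*400/264+[400,0])
```

```text
now 11.05 [0.6368 0.0194 0.2251] y-ang 83.2 z [ 0.175 -0.028 -0.984] F [-0.1  0.4 -2. ] open 0.636 20.0
shift cm [0.02 0.11 0.14] turn [-0.1 -0.1  0.1]
[[0.69203564 0.02002618 0.28537441]
 [0.69027347 0.00613753 0.28539258]
 [0.69023269 0.00611392 0.26339263]
 [0.66844848 0.00890669 0.28543007]] [[181.69202427 124.80644423]
 [188.91676254 131.62743397]
 [188.02056009 149.79839849]
 [169.96955091 137.58108535]] [[622.89893021 486.48715167]
 [573.69923148 486.07660345]
 [577.03503225 410.108516  ]
 [571.82572757 446.33763473]]
```

View pics/c6.png

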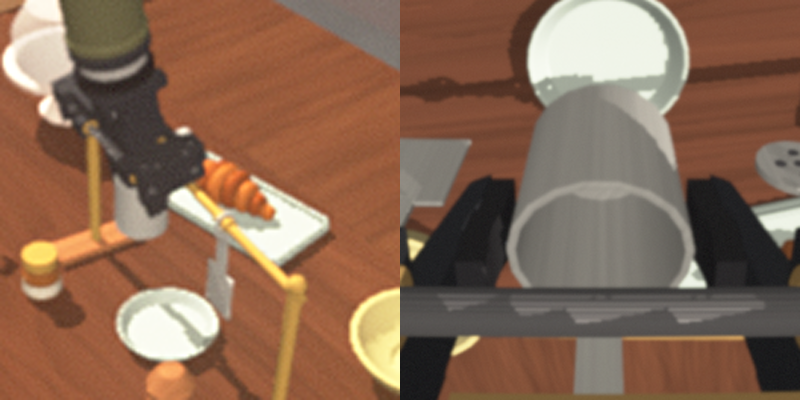

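The side crop shows the cup upright in the gripper at (140,205) above the rail's near side, with the hook hidden by the gripper body. The wrist crop shows the strap at (600,365) and the rail hidden. I'll fit the rail line by colour in the earlier images.

Run:
```python
from h import *
c0=np.array([.678,.0045,.24]);yd=np.array([.127,.992,0]);xd=np.array([.992,-.127,0])
for fn in('t1','s1','t3','t6'):
    im=cv2.cvtColor(cv2.imread(f'pics/{fn}.png'),cv2.COLOR_BGR2HSV).astype(int)
    res=[]
    for s in np.linspace(-.17,.19,46):
        if min(abs(s-.108),abs(s+.088))<.015: continue
        offs=np.linspace(-.02,.02,81); P=c0+s*yd+offs[:,None]*xd
        uv=proj(fn,P); 
        pix=np.stack([cv2.remap(im[:,:,k].astype(np.float32),uv[:,:1].astype(np.float32),uv[:,1:].astype(np.float32),cv2.INTER_LINEAR)[:,0] for k in range(3)],1)
        m=(abs(pix[:,0]-23)<8)&(pix[:,1]>110)&(pix[:,2]>90)
        if m.sum()>3: res.append((s,offs[m].mean(),m.sum()*.0005))
    res=np.array(res)
    if len(res)<3: print(fn,len(res));continue
    med=np.median(res[:,1]);k=abs(res[:,1]-med)<.006
    p=np.polyfit(res[k,0],res[k,1],1);print(fn,k.sum(),'off at gap(mm)',np.polyval(p,.0125)*1e3,'slope deg',np.degrees(p[0]),'width',np.median(res[:,2]))
print((proj('w6',[c0-.1*yd,c0,c0+.1*yd])-[124,120])*400/264+[400,0])
```

```text
t1 37 off at gap(mm) -1.8489128799716763 slope deg -0.2549463812141251 width 0.0115
s1 37 off at gap(mm) -1.4215308768942534 slope deg -0.47070726565708065 width 0.012
t3 37 off at gap(mm) -1.801963546862529 slope deg -0.2849755898794897 width 0.0115
t6 32 off at gap(mm) -1.5825409989772945 slope deg -0.381513211341658 width 0.0115
[[290.06358957 317.07286208]
 [570.45691157 324.10773851]
 [854.17811777 324.08688922]]
```

The rail fit agrees across four views: at the gap the axis passes within 1 mm of (0.678, 0.016), stand yaw about -7°. Lower in short steps, watching the force.

Run:
```python
from h import *
g=np.array([.678,.016,.24]);x=np.array([.992,-.127,0])
plan([ladle(g+.004*x+[0,0,h],yaw=-7.1) for h in(.025,.018,.010,.003)])
```

```text
now 11.2 [0.6372 0.0191 0.2252] y-ang 83.2 z [ 0.175 -0.029 -0.984] F [-0.3 -0.  -1.4] open 0.635 20.0
shift cm [0.23 0.13 1.12] turn [-0.1 -0.1 -0.1]
shift cm [0.36 0.14 1.81] turn [-0.1 -0.1 -0.1]
shift cm [0.5  0.14 2.6 ] turn [-0.1 -0.1 -0.1]
shift cm [0.62 0.15 3.29] turn [-0.1 -0.1 -0.1]
```

>>> carry_out([
  [[0.1, 0.1, 0.5], [0, 0, 0], 0.5],
  [[0.23, 0.13, 1.1], [0, 0, 0], 0.5],
  [[0.36, 0.14, 1.8], [0, 0, 0], 0.5],
  [[0.43, 0.14, 2.2], [0, 0, 0], 0.5],
  [[0.5, 0.14, 2.6], [0, 0, 0], 0.5],
  [[0.5, 0.14, 2.6], [0, 0, 0], 0.5],
  [[0.5, 0.14, 2.6], [0, 0, 0], 0.5],
])

```text
clock: 11.9
tool_pos: [0.6374, 0.0203, 0.1984]
eef_rot: [0.059, 0.994, -0.009, 0.089]
contact_force: [-0.4, -0.6, -0.8]
opening: 0.641
finger_force: 20.0
```

>>> carry_out([
  [[0.06, 0, 0.3], [0, 0, 0], 0.5],
  [[0.12, 0, 0.6], [0, 0, 0], 0.5],
  [[0.12, 0, 0.6], [0, 0, 0], 0.5],
  [[0.32, 0, 0.56], [0, 0, 0], 0.5],
  [[0.52, 0, 0.53], [0, 0, 0], 0.5],
  [[0.52, 0, 0.53], [0, 0, 0], 0.5],
  [[0.52, 0, 0.53], [0, 0, 0], 0.5],
])

```text
clock: 12.6
tool_pos: [0.6331, 0.0207, 0.1924]
eef_rot: [0.059, 0.994, -0.009, 0.089]
contact_force: [-0.1, 0.0, -1.5]
opening: 0.637
finger_force: 20.0
```

>>> carry_out([
  [[0.1, 0, -0.02], [0, 0, 0], 0.5],
  [[0.2, 0, -0.04], [0, 0, 0], 0.5],
  [[0.3, 0, -0.05], [0, 0, 0], 0.5],
  [[0.4, 0, -0.07], [0, 0, 0], 0.5],
  [[0.4, 0, -0.07], [0, 0, 0], 0.5],
])

```text
clock: 13.1
tool_pos: [0.6304, 0.0212, 0.1931]
eef_rot: [0.059, 0.994, -0.009, 0.09]
contact_force: [4.3, -1.1, -1.3]
opening: 0.638
finger_force: 20.0
```

Run:
```python
from h import *
g=np.array([.678,.016,.24]);x=np.array([.992,-.127,0])
plan([ladle(g,yaw=-7.1)])
```

```text
now 13.1 [0.6304 0.0212 0.1931] y-ang 83.1 z [ 0.178 -0.028 -0.984] F [ 4.3 -1.1 -1.3] open 0.638 20.0
shift cm [-0.18 -0.    0.48] turn [-0.1  0.1 -0.2]
```

The +4.3 N along x shows the lip touching the rail, so the hook is around it and the rail is about 2 mm nearer than modelled. Back off slightly and lower until the hook takes weight.

>>> carry_out([
  [[-0.15, 0, 0.05], [0, 0, 0], 0.5],
  [[-0.12, 0, 0.2], [0, 0, 0], 0.5],
  [[-0.1, 0, 0.3], [0, 0, 0], 0.5],
  [[-0.1, 0, 0.4], [0, 0, 0], 0.5],
  [[-0.1, 0, 0.45], [0, 0, 0], 0.5],
  [[-0.1, 0, 0.45], [0, 0, 0], 0.5],
])

```text
clock: 13.7
tool_pos: [0.6315, 0.021, 0.1885]
eef_rot: [0.059, 0.994, -0.009, 0.089]
contact_force: [2.7, -0.9, 1.8]
opening: 0.636
finger_force: 20.0
```

```bash
cat >> h.py <<'E'
def hang(angs,dx=.0004,dz=.0004):
    P=np.array([.6315,.021,.1885]);Q=R.from_quat([.059,.994,-.009,.089])
    Lm=T(P,Q)@np.linalg.inv(G); H=Lm[:3,:3]@HP+Lm[:3,3]; print('H',H)
    H=H+[dx*.992,-dx*.127,dz]
    plan([ladle(H,a,-7.1) for a in angs])
E
python3 -c "
from h import *
hang([0,5,10,15,20,25,30])"
```

```text
H [0.67650895 0.01613324 0.23975489]
now 13.7 [0.6315 0.021  0.1885] y-ang 83.1 z [ 0.176 -0.028 -0.984] F [ 2.7 -0.9  1.8] open 0.636 20.0
shift cm [-0.05 -0.01 -0.03] turn [-0.1 -0.  -0.1]
shift cm [-0.44 -0.01  0.42] turn [-0.  -5.  -0.1]
shift cm [-0.87 -0.01  0.84] turn [ -0.  -10.   -0.1]
shift cm [-1.33 -0.01  1.21] turn [  0.  -15.   -0.1]
shift cm [-1.83 -0.01  1.55] turn [  0.1 -20.   -0. ]
shift cm [-2.35 -0.01  1.84] turn [  0.1 -25.    0. ]
shift cm [-2.89 -0.01  2.08] turn [  0.1 -30.    0. ]
```

>>> carry_out([
  [[-0.25, 0, 0.2], [0, -2.5, 0], 0.5],
  [[-0.44, 0, 0.42], [0, -5, 0], 0.5],
  [[-0.65, 0, 0.63], [0, -7.5, 0], 0.5],
  [[-0.87, 0, 0.84], [0, -10, 0], 0.5],
  [[-1.1, 0, 1.03], [0, -12.5, 0], 0.5],
  [[-1.33, 0, 1.21], [0, -15, 0], 0.5],
  [[-1.33, 0, 1.21], [0, -15, 0], 0.5],
  [[-1.33, 0, 1.21], [0, -15, 0], 0.5],
])

```text
clock: 14.5
tool_pos: [0.6456, 0.0183, 0.1784]
eef_rot: [0.058, 0.974, -0.018, 0.217]
contact_force: [0.9, -1.6, 0.5]
opening: 0.641
finger_force: 20.0
```

```bash
python3 -c "
from h import *
hang([15,20,25,30])"
```

```text
H [0.67650895 0.01613324 0.23975489]
now 14.5 [0.6456 0.0183 0.1784] y-ang 83.1 z [ 0.421 -0.06  -0.905] F [ 0.9 -1.6  0.5] open 0.641 20.0
shift cm [-0.11  0.09 -0.01] turn [-0.2 -0.2 -0. ]
shift cm [-0.5   0.09  0.44] turn [-0.1 -5.2  0. ]
shift cm [-0.93  0.09  0.86] turn [ -0.1 -10.2   0. ]
shift cm [-1.39  0.09  1.23] turn [ -0.  -15.2   0.1]
```

Forces are light (about 1–2 N). Continue to 30°.

>>> carry_out([
  [[-0.3, 0, 0.2], [0, -2.5, 0], 0.5],
  [[-0.5, 0, 0.44], [0, -5, 0], 0.5],
  [[-0.7, 0, 0.65], [0, -7.5, 0], 0.5],
  [[-0.93, 0, 0.86], [0, -10, 0], 0.5],
  [[-1.15, 0, 1.05], [0, -12.5, 0], 0.5],
  [[-1.39, 0, 1.23], [0, -15, 0], 0.5],
  [[-1.39, 0, 1.23], [0, -15, 0], 0.5],
  [[-1.39, 0, 1.23], [0, -15, 0], 0.5],
])

```text
clock: 15.3
tool_pos: [0.6629, 0.0168, 0.1725]
eef_rot: [0.055, 0.938, -0.024, 0.341]
contact_force: [0.4, -0.3, -1.5]
opening: 0.636
finger_force: 20.0
```

Run:
```python
from h import *
hang([30])
snap('side','s7');snap('top','t7')
A=cv2.resize(cv2.imread('pics/s7.png')[80:230,210:360],(400,400),interpolation=cv2.INTER_CUBIC)
B=cv2.resize(cv2.imread('pics/t7.png')[100:250,170:320],(400,400),interpolation=cv2.INTER_CUBIC)
cv2.imwrite('pics/c7.png',np.hstack([A,B]))
```

```text
H [0.67650895 0.01613324 0.23975489]
now 15.3 [0.6629 0.0168 0.1725] y-ang 83.1 z [ 0.638 -0.082 -0.766] F [ 0.4 -0.3 -1.5] open 0.636 20.0
shift cm [-0.08  0.02 -0.01] turn [ 0.1 -0.3 -0. ]
```

View pics/c7.png

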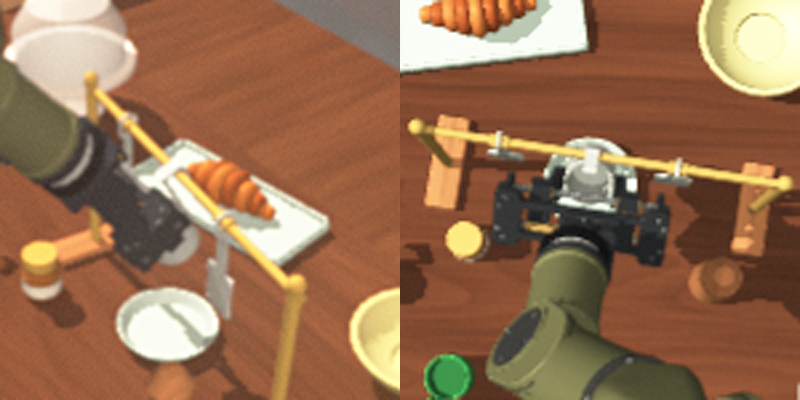

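The top crop shows the hook over the rail at (590,160), midway between the utensils, with the dish below; the side crop shows the cup tipped and the utensils at rest. Lower about 1 mm onto the rail, weaken the grip so the ladle finds its angle, then open.

>>> carry_out([
  [[0.03, 0, 0.04], [0, 0, 0], 0.5],
  [[0.06, 0, 0.08], [0, 0, 0], 0.5],
  [[0.08, 0, 0.1], [0, 0, 0], 0.5],
  [[0.08, 0, 0.1], [0, 0, 0], 0.5],
], newtons=20)

```text
clock: 15.8
tool_pos: [0.6642, 0.0169, 0.1726]
eef_rot: [0.055, 0.937, -0.024, 0.344]
contact_force: [-0.4, -0.8, 2.5]
opening: 0.638
finger_force: 20.0
```

>>> carry_out([
  [[0, 0, 0], [0, 0, 0], 0.5],
  [[0, 0, 0], [0, 0, 0], 0.5],
  [[0, 0, 0], [0, 0, 0], 0.5],
  [[0, 0, 0], [0, 0, 0], 0.5],
], newtons=3)

```text
clock: 16.2
tool_pos: [0.6637, 0.017, 0.172]
eef_rot: [0.055, 0.937, -0.024, 0.343]
contact_force: [0.6, -0.2, -0.5]
opening: 0.647
finger_force: 3.0
```

>>> carry_out([
  [[0, 0, 0], [0, 0, 0], 0.36],
  [[0, 0, 0], [0, 0, 0], 0.35],
  [[0, 0, 0], [0, 0, 0], 0.34],
  [[0, 0, 0], [0, 0, 0], 0.33],
  [[0, 0, 0], [0, 0, 0], 0.31],
  [[0, 0, 0], [0, 0, 0], 0.28],
  [[0, 0, 0], [0, 0, 0], 0.22],
  [[0, 0, 0], [0, 0, 0], 0.15],
  [[0, 0, 0], [0, 0, 0], 0.08],
  [[0, 0, 0], [0, 0, 0], 0],
  [[0, 0, 0], [0, 0, 0], 0],
  [[0, 0, 0], [0, 0, 0], 0],
])

```text
clock: 17.4
tool_pos: [0.6637, 0.0169, 0.172]
eef_rot: [0.055, 0.937, -0.024, 0.343]
contact_force: [-0.4, 0.8, -0.6]
opening: 0.997
finger_force: 0.0
```

>>> carry_out([
  [[0, 0, -0.5], [0, 0, 0], 0],
  [[0, 0, -1.5], [0, 0, 0], 0],
  [[0, 0, -3], [0, 0, 0], 0],
  [[0, 0, -5], [0, 0, 0], 0],
  [[0, 0, -7.5], [0, 0, 0], 0],
  [[0, 0, -10], [0, 0, 0], 0],
  [[0, 0, -12], [0, 0, 0], 0],
  [[0, 0, -14], [0, 0, 0], 0],
  [[0, 0, -14], [0, 0, 0], 0],
  [[0, 0, -14], [0, 0, 0], 0],
])

```text
clock: 18.4
tool_pos: [0.5741, 0.0286, 0.2797]
eef_rot: [0.055, 0.937, -0.024, 0.344]
contact_force: [-0.1, -0.3, -1.0]
opening: 1.001
finger_force: 0.0
```

Run:
```python
from h import *
plan([])
snap('side','s8');snap('top','t8')
A=cv2.resize(cv2.imread('pics/s8.png')[80:230,210:360],(400,400),interpolation=cv2.INTER_CUBIC)
B=cv2.resize(cv2.imread('pics/t8.png')[100:250,170:320],(400,400),interpolation=cv2.INTER_CUBIC)
cv2.imwrite('pics/c8.png',np.hstack([A,B]))
```

```text
now 18.4 [0.5741 0.0286 0.2797] y-ang 83.2 z [ 0.642 -0.083 -0.763] F [-0.1 -0.3 -1. ] open 1.001 0.0
```

View pics/c8.png

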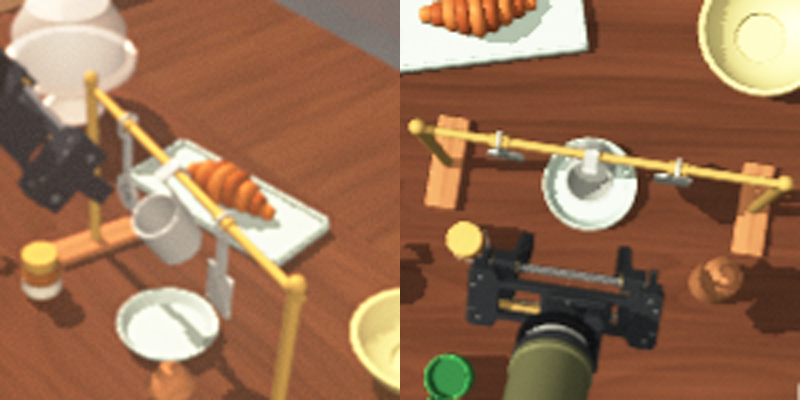

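The ladle hangs by its hook at (590,160), over the dish at (590,184), and the gripper is clear. Wait a little for any residual motion, then compare frames and hand in.

>>> carry_out([
  [[0, 0, -1], [0, 0, 0], 0],
  [[0, 0, -2], [0, 0, 0], 0],
  [[0, 0, -3], [0, 0, 0], 0],
  [[0, 0, -3], [0, 0, 0], 0],
  [[0, 0, -3], [0, 0, 0], 0],
  [[0, 0, -3], [0, 0, 0], 0],
  [[0, 0, -3], [0, 0, 0], 0],
  [[0, 0, -3], [0, 0, 0], 0],
  [[0, 0, -3], [0, 0, 0], 0],
  [[0, 0, -3], [0, 0, 0], 0],
  [[0, 0, -3], [0, 0, 0], 0],
  [[0, 0, -3], [0, 0, 0], 0],
])

```text
clock: 19.7
tool_pos: [0.5549, 0.0309, 0.3018]
eef_rot: [0.055, 0.937, -0.024, 0.343]
contact_force: [0.5, -0.2, 0.2]
opening: 1.003
finger_force: 0.0
```

Run:
```python
from h import *
from plant import r
c=lambda s:s['image'][140:185,255:290].astype(int)
f=[c(r.snapshot('side')) for _ in range(8)]
d=[abs(a-f[0]).mean().round(2) for a in f[1:]]+[abs(f[-1]-c(pickle.load(open('pics/s8.pkl','rb')))).mean()]
print(d)
if max(d[:-1])<3: print(r.finish_job())
```

```text
[np.float64(1.82), np.float64(1.87), np.float64(1.85), np.float64(1.82), np.float64(1.83), np.float64(1.89), np.float64(1.86), np.float64(1.8505820105820106)]
the job is handed in; nothing more can be done
None
```

I slid the dish under the gap and hung the ladle on the rail above it, at rest with the gripper clear, and handed the job in at about 20 s; no verdict was shown.

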